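Get the lint trap out from the crowded laundry shelf

ROBOT

A 6-joint arm with a two-finger parallel gripper is mounted at the origin on the work surface. World frame = base frame: x ahead of the robot, y to its left, z up, the work surface at z = 0. Lengths are in m, angles in rad, forces in N, time in s.
With the tool pointing down it reaches from about 0.3 to 0.775 m from the base axis. Payload 14.6 kg.
Tool frame: the origin (TCP) lies at the very end of the fingers, on their centre line; the grasp point (between the pads) lies 19 mm behind it; z points along the fingers, y is the line along which they close (so a half turn about z gives the same grasp; the last joint's range is limited). The gripper opens to 94 mm and grips with 3 to 60 N. Pads are 16 mm wide; open, the fingers measure 119 mm over their backs; the gripper's body (75 mm by 177 mm) begins 78 mm behind the grasp point.
Start: joints at [1.093, 0.3, 1.521, -0, 1.321, -0.067], TCP at [0.22, 0.504, 0.205] pointing down, gripper open.
Joint ranges: [-3.03, 3.03], [-0.79, 2.21], [0.23, 2.52], [-1.04, 4.18], [0, 3.07], [-2.55, 2.55]. Speed limits (rad/s): [2.22, 2.22, 2.57, 3.14, 3.14, 3.14].

INTERFACE

Orientations are given as [roll, pitch, yaw] about the fixed x, y, z axes, in that order (R = Rz(yaw) Ry(pitch) Rx(roll)).
In Python, from station import ctrl, cams gives the robot as it stands. The module is installed in compiled form; this text tells all that it offers.
- The arm moves only by the tool arm_command, never from a script. Its argument "plan" is a list that holds one entry, the list of rows, each a list of 7 numbers: the shift along the tool's x, y, z in shares of 1000 mm (1.0 is 1000 mm), then the turn, a rotation vector about the tool's x, y, z in fractions of the full range, 1 being 4 rad, then the closure, from -1 (fully open) to 1 (shut). A call has 1 to 12 rows; each row is the pose to reach, as a shift and turn from the pose commanded when the call began, along the tool's axes at that moment; what a row does not reach only later rows make up. A row lasts 1/10 s, in which the tool goes at most 50 mm and 8.59 degrees, less where a joint would pass 70% of its speed; a pose out of reach is approached as far as the arm can. A shift or turn number past 1, either way, is cut back to 1. A call with a gripper value outside its range is refused whole. The fingers move at their own pace and stop on an object; "squeeze" is the grip in N (left out, the last holds). Time passes only in rows, so rows that repeat a pose let the fingers close. It gives the time, the measured TCP pose, the force, the opening and the grip force at its end, in the units of the state.
- ctrl.get_obs(): the state, without advancing time (a new reading comes with each control period).
- cams.camera(name): name is "scene" or "top" or "wrist"; returns (picture, depth): 400x640x3 uint8, blue, green, red; 400x640 float32, m along the optical axis (not along the pixel's ray), 0 where there is no reading.
- cams.camera_info(name): a dict with "fx", "fy", "cx", "cy" (pixels), "world_to_cam" (4x4, takes a point from world to camera coordinates). Camera axes: x right, y down, z forward; pixel columns grow to the right and rows downward; lengths in m; the calibration is good to about 2 mm. A picture is of the moment at which its call begins: read the wrist's pose just before it. camera_info takes no time and is no camera call; for the wrist camera it gives the pose at the moment of the call.
- ctrl.hand_in(): hands the job in; it is judged then, once.
The state is a dict: "time_s": time; "qpos": joint angles; "joint_vel": joint speeds; "tau": joint torques, N m; "ee_pos": TCP position; "eef_rot": TCP orientation; "force": force on the tool from outside, world axes, zero at the start; "moment": the same for the moment, N m; "grip_width": finger opening in m; "grip_force": force on a finger pad.
Only numpy, scipy, OpenCV 4.12 (cv2) and the standard library are available. Lean on these libraries where they do the work, as an engineer would, in place of code of your own. Each camera call takes 0.05 s, during which the arm holds its last target. There are 200 camera calls.

TASK

The lint trap stands hemmed in at the back of the white laundry shelf. First clear the detergent tub, the peg basket and the scoop onto the side tray, leaving the trap where it is; then, with all three standing on the tray, set the trap upright down in the round well of the washer's filter seat; only after that put the tub, the basket and the scoop back on the shelf, each at the spot where it stood. Keep everything upright, and leave the soap bar and the small tin alone.

Things in the scene. Friction and masses are not known exactly. Their poses are not given: they have to be found in the camera images.
- tub: Closed squat detergent tub, white, grey lid: round, 76 mm across, lid top 60 mm high, with a central round grey knob 28 mm across and 24 mm tall (top at 84 mm). Lift it by the knob. Origin: centre of the underside; z up. About 0.35 kg. On the shelf left of, right of or in front of the lint trap.
- peg_basket: Stainless wire basket of wooden clothes pegs, 76 mm along its x, 70 mm along y, walls 51 mm high. A rigid handle bar spans it along x: 76 mm long, 12 mm wide, 78 to 88 mm above the underside, free below (pegs under 52 mm). Lift it by the bar's middle, closing along its y. Origin: centre of underside. About 0.3 kg. On the shelf left of, right of or in front of the trap.
- scoop: Blue measuring scoop standing on its cup: 60 mm across the rim, 52 at the foot, 50 mm high, open. A level handle runs along its own -x: 14 mm wide, 42 to 50 mm above the underside, 28 to 93 mm from the cup's axis. Lift it by the handle, closing along its y. Origin: centre of the cup's underside. 0.06 kg. On the shelf left of, right of or in front of the trap, handle to the shelf's front.
- lint_trap: Round grey plastic lint trap, a drum 60 mm across (58 at the foot), 34 mm high, dark mesh face on top. Grip it across the drum. Origin: centre of the underside; z up. About 0.08 kg. At the back of the shelf in the middle; the neighbours stand so close that open fingers do not fit beside it until they are gone.
- shelf: Fixed white ABS shelf tray, 210 mm along its x (front to back, front at -x), 260 mm along its y, floor 8 mm thick, rim 4 mm thick and 20 mm high above the work surface. Origin: centre of the underside, on the work surface. Yaw up to 0.2 rad.
- side_tray: Fixed empty aluminium tray, left or right of the shelf, the side area for the cleared things: 320 mm along its x, 150 mm along its y, floor 4 mm thick, rim 4 mm thick and 12 mm high. Origin: centre of the underside, on the work surface. It has room for three things in a row along x about 95 mm apart.
- trap_seat: Fixed grey square filter seat of the washer, 120 x 120 mm, 20 mm high, with a central round well 76 mm across and 8 mm deep (well floor 12 mm above the work surface) for the lint trap; on the other side of the shelf from the side tray. Origin: centre of the underside.
- soap: Loose off-white soap bar, 34 x 60 x 20 mm, in the shelf's front left corner (+y side). Bystander. Origin: centre of the underside.
- tin: Loose small aluminium tin, 38 mm across, 18 mm high, in the shelf's front right corner. Bystander. Origin: centre of the underside.

How it is judged:
By the outcome, as a careful person would: the job done as asked, in the order asked, and still so for the second after the job is handed in, with the robot touching nothing.
It also fails if it takes over 147 s, if anything falls off the work surface, if the arm or the gripper's body presses on something with over 40 N, if the wrist force passes 120 N, or if a joint passes its speed limit or range.

## Working session

There is one attempt and no reset: what is moved stays moved. The work goes in short steps, Python scripts to look and compute and a tool call to move; the robot and the scene stay as the last step left them, time stands still between calls to the robot, and variables do not carry over. Pictures are saved under pics/ and viewed, at most 14 in all, crops included, and the job is handed in when it is done.

Besides the shell and the picture viewer there is one more tool, called after ">>>" as a command line: name --argument value ..., lists and objects as JSON in quotes. arm_command: Moves the arm, as the interface text tells. Its arguments: {"type":"object","properties":{"plan":{"type":"array"},"squeeze":{"type":"number"}},"required":["plan"]}

```bash
mkdir -p pics; python3 - <<'E'
from station import ctrl,cams
import cv2,numpy as np
o=ctrl.get_obs();print(o)
for n in("top","scene"):
    p,d=cams.camera(n);cv2.imwrite(f"pics/{n}0.png",p);np.savez(f"{n}0.npz",p=p,d=d);i=cams.camera_info(n);print(n,i,(d>0).mean())
E
```

```text
{'time_s': 0.0, 'qpos': array([ 1.09338019e+00,  3.00423707e-01,  1.52159572e+00,  4.30168622e-05,
        1.32073848e+00, -6.65971244e-02]), 'joint_vel': array([ 2.13200024e-04, -7.10850736e-04, -2.23106804e-04,  1.02162188e-03,
        5.36978862e-06,  9.43603507e-04]), 'tau': array([-1.48707895e-03, -5.31819069e+01, -3.52727044e+01,  7.07728160e-02,
        2.44903058e-02, -1.03759503e-04]), 'ee_pos': array([0.21951094, 0.50399306, 0.20490615]), 'eef_rot': array([-3.14043276e+00, -1.19119276e-04,  2.73076291e+00]), 'force': array([-0.17968259, -0.04145594,  0.79418337]), 'moment': array([-0.01143049, -0.04800641, -0.03943084]), 'grip_force': 0.0, 'grip_width': 0.09381234433072619}
top {'fx': 498.179254640638, 'fy': 498.179254640638, 'cx': 317.37758276590995, 'cy': 205.48601057434294, 'world_to_cam': array([[-0.01151785, -0.99991179, -0.0066148 ,  0.00366939],
       [-0.9906508 ,  0.01230998, -0.13586556,  0.5602664 ],
       [ 0.13593501,  0.00498807, -0.9907052 ,  0.95802606],
       [ 0.        ,  0.        ,  0.        ,  1.        ]])} 0.99590625
scene {'fx': 480.1674090911673, 'fy': 480.1674090911673, 'cx': 313.02626818597, 'cy': 199.6042300311107, 'world_to_cam': array([[-5.36134224e-01,  8.44131634e-01,  1.37029376e-03,
         3.01179609e-01],
       [ 5.90386038e-01,  3.76131759e-01, -7.14121297e-01,
        -2.71840009e-01],
       [-6.03327789e-01, -3.82055865e-01, -7.00020639e-01,
         1.52171748e+00],
       [ 0.00000000e+00,  0.00000000e+00,  0.00000000e+00,
         1.00000000e+00]])} 0.99533203125
```

View pics/top0.png

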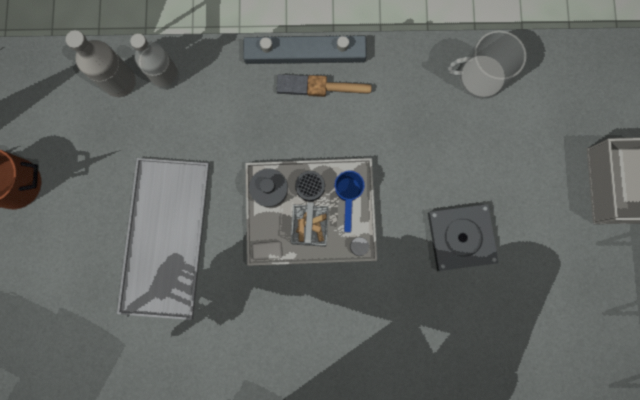

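View pics/scene0.png

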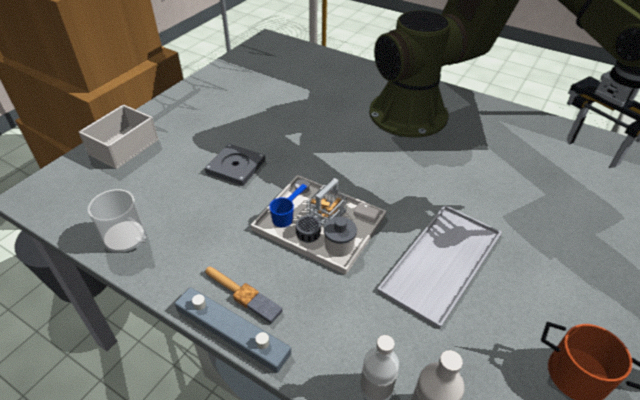

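The top view shows the tub (268,186) on the left, trap (310,185), scoop (349,185) on the right with its handle to the front, and basket (310,224) in front. The side tray is on the left (165,238) and the seat on the right (463,237). The scene view agrees.

```bash
cat > h.py <<'E'
import numpy as np,cv2
from scipy.spatial.transform import Rotation as R
def pts(d,i):
    v,u=np.mgrid[:d.shape[0],:d.shape[1]]
    c=np.stack([(u-i["cx"])/i["fx"]*d,(v-i["cy"])/i["fy"]*d,d],-1)
    T=i["world_to_cam"];return (c-T[:3,3])@T[:3,:3]
def ray(uv,i,z):
    uv=np.atleast_2d(np.asarray(uv,float));T=i["world_to_cam"]
    c=np.stack([(uv[:,0]-i["cx"])/i["fx"],(uv[:,1]-i["cy"])/i["fy"],np.ones(len(uv))],-1)@T[:3,:3]
    o=-T[:3,:3].T@T[:3,3];return o+c*((z-o[2])/c[:,2])[:,None]
def comps(m,amin=15):
    n,l,s,c=cv2.connectedComponentsWithStats(m.astype(np.uint8));return [(l==k,s[k]) for k in range(1,n) if s[k][4]>=amin]
def rect(P):
    (c,s,a)=cv2.minAreaRect((P[:,:2]*1000).astype(np.float32));return np.round(c,1),np.round(s,1),round(a,1)
E
python3 - <<'E'
from h import *;from station import cams
z=np.load("top0.npz");p,d=z["p"],z["d"];i=cams.camera_info("top");W=pts(d,i);H=W[...,2]
print("table",np.median(H[300:380,20:100]))
roi=np.zeros(H.shape,bool);roi[140:335,100:510]=1
for lo,hi in((.070,.1),(.055,.066),(.036,.055),(.028,.06),(.004,.03)):
    for m,s in comps(roi&(H>lo)&(H<hi)):
        print(lo,hi,s,rect(W[m]),"mean",np.round(W[m].mean(0)*1000,1),"zmed",round(np.median(H[m])*1000,1))
hsv=cv2.cvtColor(p,cv2.COLOR_BGR2HSV)
b=roi&(hsv[...,0]>105)&(hsv[...,0]<130)&(hsv[...,1]>150)
for m,s in comps(b):print("blue",s,rect(W[m]))
cv2.imwrite("pics/crop.png",cv2.resize(p[145:280,230:510],None,fx=2.8,fy=2.8,interpolation=cv2.INTER_CUBIC))
E
```

```text
table -0.0006723261790285845
0.07 0.1 [260 178  15  17 194] (array([594.4,  92.6]), array([27. , 31.1]), 83.3) mean [592.6  92.2  89.8] zmed 91.6
0.07 0.1 [305 203   9  41 268] (array([520.2,  12.9]), array([12. , 74.8]), 85.9) mean [519.3  12.9  95.1] zmed 95.4
0.055 0.066 [335 170  30  63 353] (array([569.1, -56.4]), array([ 58.4, 119. ]), 71.3) mean [561.4 -64.4  57.9] zmed 57.7
0.055 0.066 [292 205  15  24  50] (array([542.4,  42. ]), array([22.8, 52.7]), 56.7) mean [544.2  39.7  58. ] zmed 57.9
0.055 0.066 [312 206  17  39 100] (array([519.2,  -8.1]), array([27.9, 75.7]), 86.3) mean [518.5 -14.7  57.8] zmed 57.7
0.055 0.066 [291 230  14  14  39] (array([491.5,  41.1]), array([34.5, 17.8]), 44.4) mean [492.5  40.7  58. ] zmed 58.0
0.036 0.055 [295 171  30  30 685] (array([602. ,  12.1]), array([58.3, 58.4]), 20.9) mean [601.3  11.9  42.3] zmed 42.4
0.036 0.055 [336 172  27  22  93] (array([605.8, -68.1]), array([52.6, 37.5]), 77.9) mean [613.2 -70.7  46. ] zmed 46.8
0.036 0.055 [313 214  14  11  88] (array([532.7,  -6.3]), array([11.1, 29.9]), 19.8) mean [532.5  -6.7  50. ] zmed 
[... 1792 characters left out ...]
ean [507.   -6.4  14.3] zmed 11.6
0.004 0.03 [304 226   2  16  23] (array([506.,  24.]), array([ 2.2, 29.2]), 89.5) mean [508.8  24.4  11.5] zmed 11.3
0.004 0.03 [176 250  14  13  49] (array([460.8, 270. ]), array([18.5, 29.2]), 47.1) mean [461.4 271.2   5.3] zmed 5.1
0.004 0.03 [175 288  11  12  35] (array([390.6, 280.5]), array([14.4, 23.9]), 41.2) mean [390.5 279.    5.4] zmed 5.4
0.004 0.03 [177 302  10   6  21] (array([366.7, 273.6]), array([19.8,  8.3]), 81.6) mean [367.1 274.6   5.2] zmed 4.7
0.004 0.03 [175 306   6   6  18] (array([358.3, 280.4]), array([9.4, 9.9]), 10.5) mean [358.5 279.7   5.1] zmed 5.0
blue [335 172  29  59 812] (array([522.5, -53. ]), array([ 55.6, 207.8]), 80.3)
```

View pics/crop.png

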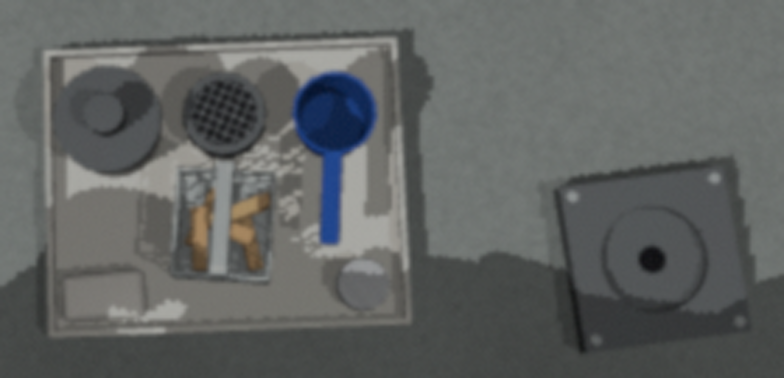

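The crop (2.8x, offset 230,145) shows the basket bar running from (225,165) to (218,270) and the scoop handle from (333,155) to (330,240). The tin is at (362,284), the soap at (103,295), and the seat well's centre is near (654,259).

```bash
python3 - <<'E'
from h import *;from station import cams
z=np.load("top0.npz");p,d=z["p"],z["d"];i=cams.camera_info("top");W=pts(d,i);H=W[...,2]
hsv=cv2.cvtColor(p,cv2.COLOR_BGR2HSV);roi=np.zeros(H.shape,bool);roi[140:335,100:510]=1
def line(n,uv,zz):
    P=ray(uv,i,zz)[:,:2]*1000;vx,vy,x,y=cv2.fitLine(P.astype(np.float32),cv2.DIST_HUBER,0,.01,.01).ravel()
    print(n,"c",P.mean(0).round(1),"yaw",round(float(np.arctan(vy/vx)),3),"rect",rect(P/1000))
def uv(m):v,u=np.nonzero(m);return np.c_[u,v]
b=roi&(hsv[...,0]>105)&(hsv[...,0]<130)&(hsv[...,1]>150)
h=b.copy();h[:204]=0;line("handle",uv(h),.058)
c=b.copy();c[203:]=0
(cc,r)=cv2.minEnclosingCircle(uv(c).astype(np.float32));print("cup",ray(cc,i,.058),r)
bar=comps(roi&(H>.07)&(H<.12));
for m,s in bar:line("high",uv(m),.096 if s[3]>25 else .092)
t=[m for m,s in comps(roi&(H>.036)&(H<.055),400)][0];cc,r=cv2.minEnclosingCircle(uv(t).astype(np.float32));print("trap",ray(cc,i,.042),r*W.shape[1]*0+r)
print("well hole",ray([462.9,237.5],i,.012),"rim",ray([463.9,237.5],i,.02))
s=roi&(H>.013)&(H<.028);s[:,:400]=0;print("seat",rect(W[max(comps(s),key=lambda a:a[1][4])[0]]))
tr=roi&(H>.008)&(H<.02);tr[:,230:]=0
P=np.concatenate([W[m] for m,_ in comps(tr,5)]);print("tray rim",rect(P))
E
```

```text
handle c [533.5 -61.9] yaw -0.065 rect (array([534.2, -61.7]), array([ 9.8, 51.2]), 88.8)
cup [[ 0.59395047 -0.0662042   0.058     ]] 15.546875953674316
high c [592.2  92. ] yaw 0.484 rect (array([591.6,  92.1]), array([31. , 26.7]), 0.0)
high c [519.2  12.9] yaw -0.071 rect (array([519.6,  12.9]), array([12.2, 76. ]), 86.1)
trap [[0.60095011 0.0120713  0.042     ]] 14.879429817199707
well hole [[ 0.49456947 -0.29771198  0.012     ]] rim [[ 0.49399482 -0.29743578  0.02      ]]
seat (array([ 495.3, -296.6]), array([120.3, 121.7]), 6.9)
tray rim (array([503.7, 312.4]), array([152.4, 320.5]), 85.0)
```

The manual's scale: shifts go in shares of 1000 mm and turns go in shares of 4 rad. Converting my numbers, -472 mm / 1000 = -0.472, -330 mm / 1000 = -0.33, -0.341 rad / 4 = -0.0853.

>>> arm_command --plan '[[[-0.04,-0.028,0,0,0,-0.0075,-1],[-0.08,-0.056,0,0,0,-0.015,-1],[-0.12,-0.084,0,0,0,-0.0225,-1],[-0.16,-0.112,0,0,0,-0.03,-1],[-0.2,-0.14,0,0,0,-0.0375,-1],[-0.24,-0.168,0,0,0,-0.045,-1],[-0.28,-0.196,0,0,0,-0.0525,-1],[-0.32,-0.224,0,0,0,-0.06,-1],[-0.36,-0.252,0,0,0,-0.0675,-1],[-0.4,-0.28,0,0,0,-0.075,-1],[-0.44,-0.308,0.002,0,0,-0.0825,-1],[-0.472,-0.33,0.005,0,0,-0.0853,-1]]]' --squeeze 30

```text
time_s: 1.3
ee_pos: [0.5214, 0.0107, 0.2002]
eef_rot: [-3.141, -0.0, 3.072]
force: [-0.3, 0.9, -0.2]
grip_width: 0.0939
grip_force: 0.0
```

```bash
cat > to.py <<'E'
import sys;from h import *;from station import ctrl
# per target (mm): remaining shift in tool axes from the current pose, and from target to target
o=ctrl.get_obs();M=R.from_euler("xyz",o["eef_rot"]);c=o["ee_pos"]*1000
print("t",round(o["time_s"],2),"tcp",c.round(1),o["eef_rot"].round(4),"turn z for yaw 3.0716:",round(-(3.0716-o["eef_rot"][2]%(2*np.pi)),3),"w",o["grip_width"].round(4))
for a in sys.argv[1:]:
    t=np.array(eval(a),float);print(a,M.inv().apply(t-c).round(1));c=t
E
python3 to.py "(520,13,200)" "(520,13,72)" "(520,13,205)" "(525.6,310.7,205)" "(525.6,310.7,69)" "(525.6,310.7,180)" "(552,-63.2,180)" "(552,-63.2,36)" "(552,-63.2,180)" "(396,321,180)" "(396,321,33)" "(396,321,180)" "(593,92,180)" "(593,92,72)" "(593,92,205)" "(615.3,302.9,205)" "(615.3,302.9,69)"
```

```text
Traceback (most recent call last):
  File "to.py", line 4, in <module>
    print("t",round(o["time_s"],2),"tcp",c.round(1),o["eef_rot"].round(4),"turn z for yaw 3.0716:",round(-(3.0716-o["eef_rot"][2]%(2*np.pi)),3),"w",o["grip_width"].round(4))
                                                                                                                                                    ^^^^^^^^^^^^^^^^^^^^^
AttributeError: 'float' object has no attribute 'round'
```

```bash
sed -i 's/o\["grip_width"\].round(4)/round(float(o["grip_width"]),4)/' to.py
python3 to.py "(520,13,200)" "(520,13,72)" "(520,13,205)" "(525.6,310.7,205)" "(525.6,310.7,69)" "(525.6,310.7,180)" "(552,-63.2,180)" "(552,-63.2,36)" "(552,-63.2,180)" "(396,321,180)" "(396,321,33)" "(396,321,180)" "(593,92,180)" "(593,92,72)" "(593,92,205)" "(615.3,302.9,205)" "(615.3,302.9,69)"
python3 - <<'E'
from station import cams;import cv2
p,d=cams.camera("wrist");cv2.imwrite("pics/w1.png",p)
E
```

```text
t 1.3 tcp [521.4  10.7 200.2] [-3.1415e+00 -1.0000e-04  3.0718e+00] turn z for yaw 3.0716: 0.0 w 0.0939
(520,13,200) [1.6 2.2 0.2]
(520,13,72) [ -0.   0. 128.]
(520,13,205) [   0.   -0. -133.]
(525.6,310.7,205) [ 15.2 297.4  -0. ]
(525.6,310.7,69) [ -0.   0. 136.]
(525.6,310.7,180) [   0.   -0. -111.]
(552,-63.2,180) [ -52.4 -371.2    0. ]
(552,-63.2,36) [ -0.   0. 144.]
(552,-63.2,180) [   0.   -0. -144.]
(396,321,180) [182.4 372.4  -0. ]
(396,321,33) [ -0.   0. 147.]
(396,321,180) [   0.   -0. -147.]
(593,92,180) [-212.5 -214.7    0. ]
(593,92,72) [ -0.   0. 108.]
(593,92,205) [   0.   -0. -133.]
(615.3,302.9,205) [ -7.5 211.9  -0. ]
(615.3,302.9,69) [ -0.   0. 136.]
```

View pics/w1.png

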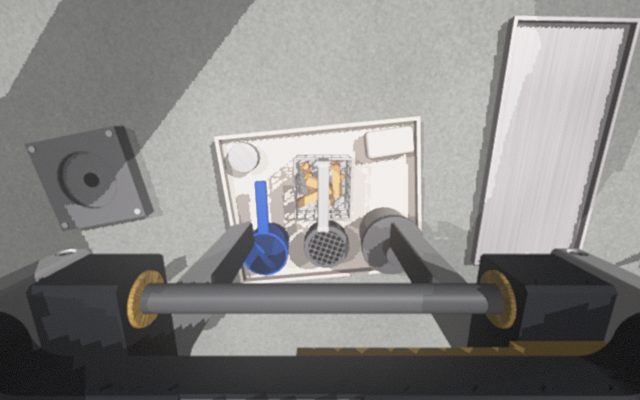

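The wrist view confirms the layout: bar at (323,195), scoop handle at (262,205), knob near (385,230).

>>> arm_command --plan '[[[0,0,0.03,0,0,0,-1],[0,0,0.065,0,0,0,-1],[0,0,0.095,0,0,0,-1],[0,0,0.115,0,0,0,-1],[0,0,0.125,0,0,0,-1],[0,0,0.128,0,0,0,-1],[0,0,0.128,0,0,0,-0.2],[0,0,0.128,0,0,0,0.6],[0,0,0.128,0,0,0,1],[0,0,0.128,0,0,0,1],[0,0,0.128,0,0,0,1],[0,0,0.128,0,0,0,1]]]' --squeeze 30

```text
time_s: 2.55
ee_pos: [0.5206, 0.0132, 0.0726]
eef_rot: [3.142, 0.0, 3.072]
force: [-0.6, 0.7, 0.1]
grip_width: 0.0494
grip_force: 0.0
```

In the tool's units: -120 mm / 1000 = -0.12, -90 mm / 1000 = -0.09.

>>> arm_command --plan '[[[0,0,0,0,0,0,1],[0,0,0,0,0,0,1],[0,0,0,0,0,0,1],[0,0,0,0,0,0,1],[0,0,0,0,0,0,1],[0,0,0,0,0,0,1],[0,0,0,0,0,0,1],[0,0,-0.01,0,0,0,1],[0,0,-0.03,0,0,0,1],[0,0,-0.06,0,0,0,1],[0,0,-0.09,0,0,0,1],[0,0,-0.12,0,0,0,1]]]'

```text
time_s: 3.75
ee_pos: [0.5203, 0.0133, 0.1942]
eef_rot: [3.142, -0.0, 3.072]
force: [-0.0, 0.3, -2.7]
grip_width: 0.0116
grip_force: 30.0
```

In the tool's units: 297 mm / 1000 = 0.297, 290 mm / 1000 = 0.29.

>>> arm_command --plan '[[[0.001,0.015,-0.013,0,0,0,1],[0.002,0.045,-0.013,0,0,0,1],[0.004,0.08,-0.013,0,0,0,1],[0.006,0.115,-0.013,0,0,0,1],[0.008,0.15,-0.013,0,0,0,1],[0.01,0.185,-0.013,0,0,0,1],[0.012,0.22,-0.013,0,0,0,1],[0.013,0.25,-0.013,0,0,0,1],[0.014,0.275,-0.013,0,0,0,1],[0.015,0.29,-0.013,0,0,0,1],[0.015,0.297,-0.013,0,0,0,1],[0.015,0.297,0.01,0,0,0,1]]]'

```text
time_s: 4.95
ee_pos: [0.5272, 0.3116, 0.1847]
eef_rot: [3.139, 0.004, 3.072]
force: [0.9, -0.7, -3.1]
grip_width: 0.0119
grip_force: 30.0
```

In the tool's units: 113 mm / 1000 = 0.113, 108 mm / 1000 = 0.108.

>>> arm_command --plan '[[[0,0,0.03,0,0,0,1],[0,0,0.06,0,0,0,1],[0,0,0.085,0,0,0,1],[0,0,0.1,0,0,0,1],[0,0,0.108,0,0,0,1],[0,0,0.113,0,0,0,1],[0,0,0.113,0,0,0,1],[0,0,0.113,0,0,0,0],[0,0,0.113,0,0,0,0],[0,0,0.113,0,0,0,0],[0,0,0.113,0,0,0,0],[0,0,0.113,0,0,0,0]]]'

```text
time_s: 6.15
ee_pos: [0.5264, 0.3106, 0.0697]
eef_rot: [3.141, 0.0, 3.072]
force: [0.2, 0.6, 0.3]
grip_width: 0.0463
grip_force: 0.0
```

In the tool's units: -371 mm / 1000 = -0.371, -111 mm / 1000 = -0.111.

>>> arm_command --plan '[[[0,0,-0.025,0,0,0,0],[0,0,-0.07,0,0,0,0],[0,0,-0.111,0,0,0,0],[-0.005,-0.04,-0.111,0,0,0,0],[-0.012,-0.085,-0.111,0,0,0,0],[-0.018,-0.13,-0.111,0,0,0,0],[-0.025,-0.175,-0.111,0,0,0,0],[-0.032,-0.22,-0.111,0,0,0,0],[-0.038,-0.265,-0.111,0,0,0,0],[-0.044,-0.31,-0.111,0,0,0,0],[-0.05,-0.35,-0.111,0,0,0,0],[-0.052,-0.371,-0.111,0,0,0,0]]]'

```text
time_s: 7.35
ee_pos: [0.5523, -0.0661, 0.1805]
eef_rot: [-3.141, 0.0, 3.07]
force: [0.2, 0.4, 0.4]
grip_width: 0.0468
grip_force: 0.0
```

```bash
python3 to.py "(552,-63.2,180)" "(552,-63.2,36)"; python3 - <<'E'
from station import cams;import cv2
p,d=cams.camera("wrist");cv2.imwrite("pics/w2.png",p)
E
```

```text
t 7.35 tcp [552.3 -66.1 180.5] [-3.1413e+00  2.0000e-04  3.0697e+00] turn z for yaw 3.0716: -0.002 w 0.0468
(552,-63.2,180) [0.5 2.9 0.5]
(552,-63.2,36) [  0.   0. 144.]
```

View pics/w2.png

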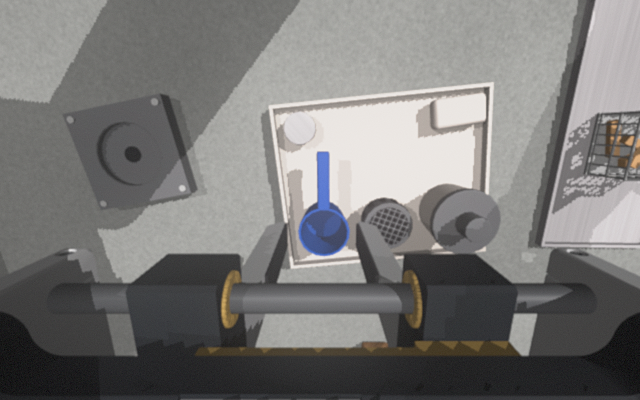

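The basket stands on the tray, and the fingers are centred on the scoop handle at (322,180).

In the tool's units: 144 mm / 1000 = 0.144, 140 mm / 1000 = 0.14.

>>> arm_command --plan '[[[0,0,0.03,0,0,0,0],[0,0,0.065,0,0,0,0],[0,0,0.1,0,0,0,0],[0,0,0.125,0,0,0,0],[0,0,0.14,0,0,0,0],[0,0,0.144,0,0,0,0],[0,0,0.144,0,0,0,0.5],[0,0,0.144,0,0,0,1],[0,0,0.144,0,0,0,1],[0,0,0.144,0,0,0,1],[0,0,0.144,0,0,0,1],[0,0,0.144,0,0,0,1]]]' --squeeze 40

```text
time_s: 8.6
ee_pos: [0.5525, -0.0633, 0.0369]
eef_rot: [-3.142, 0.001, 3.072]
force: [-1.9, 0.0, 5.2]
grip_width: 0.0137
grip_force: 40.0
```

In the tool's units: -144 mm / 1000 = -0.144, -130 mm / 1000 = -0.13.

>>> arm_command --plan '[[[0,0,0,0,0,0,1],[0,0,0,0,0,0,1],[0,0,0,0,0,0,1],[0,0,-0.008,0,0,0,1],[0,0,-0.022,0,0,0,1],[0,0,-0.045,0,0,0,1],[0,0,-0.075,0,0,0,1],[0,0,-0.105,0,0,0,1],[0,0,-0.13,0,0,0,1],[0,0,-0.144,0,0,0,1],[0,0,-0.144,0,0,0,1]]]'

```text
time_s: 9.7
ee_pos: [0.553, -0.0633, 0.1826]
eef_rot: [-3.141, 0.003, 3.072]
force: [0.8, -0.3, -0.5]
grip_width: 0.014
grip_force: 40.0
```

```bash
python3 to.py "(396,321,180)" "(396,321,33)"; python3 - <<'E'
from station import cams;import cv2
p,d=cams.camera("wrist");q,d=cams.camera("scene");cv2.imwrite("pics/w3.png",cv2.vconcat([cv2.resize(p[60:300],None,fx=.8,fy=.8),cv2.resize(q[100:340,150:550],(512,307))]))
E
```

```text
t 9.7 tcp [553.  -63.3 182.6] [-3.1412  0.0034  3.0718] turn z for yaw 3.0716: 0.0 w 0.014
(396,321,180) [183.4 372.4   1.8]
(396,321,33) [5.00e-01 1.00e-01 1.47e+02]
```

View pics/w3.png

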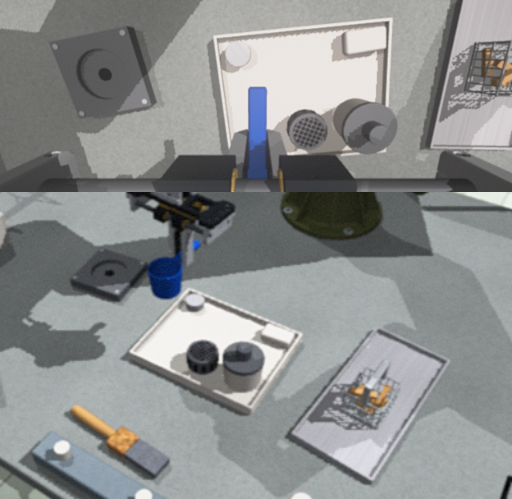

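The scoop hangs level in the gripper. The trap, tub, tin and soap have not moved, and the basket stands on the tray.

In the tool's units: 372 mm / 1000 = 0.372, 182 mm / 1000 = 0.182.

>>> arm_command --plan '[[[0.008,0.015,0,0,0,0,1],[0.023,0.047,0,0,0,0,1],[0.042,0.086,0,0,0,0,1],[0.061,0.125,0,0,0,0,1],[0.08,0.164,0,0,0,0,1],[0.099,0.203,0,0,0,0,1],[0.118,0.242,0,0,0,0,1],[0.137,0.281,0,0,0,0,1],[0.155,0.317,0,0,0,0,1],[0.17,0.347,0,0,0,0,1],[0.179,0.366,0,0,0,0,1],[0.182,0.372,0,0,0,0,1]]]'

```text
time_s: 11.0
ee_pos: [0.3948, 0.3222, 0.1793]
eef_rot: [-3.141, -0.002, 3.074]
force: [-0.1, -0.8, -0.7]
grip_width: 0.0136
grip_force: 40.0
```

In the tool's units: 147 mm / 1000 = 0.147, 144 mm / 1000 = 0.144.

>>> arm_command --plan '[[[0,0,0.03,0,0,0,1],[0,0,0.065,0,0,0,1],[0,0,0.1,0,0,0,1],[0,0,0.125,0,0,0,1],[0,0,0.138,0,0,0,1],[0,0,0.144,0,0,0,1],[0,0,0.147,0,0,0,1],[0,0,0.147,0,0,0,1],[0,0,0.147,0,0,0,0],[0,0,0.147,0,0,0,0],[0,0,0.147,0,0,0,0],[0,0,0.147,0,0,0,0]]]'

```text
time_s: 12.2
ee_pos: [0.3968, 0.3207, 0.0337]
eef_rot: [3.141, 0.0, 3.072]
force: [-0.1, 1.3, 0.6]
grip_width: 0.0421
grip_force: 0.0
```

In the tool's units: -215 mm / 1000 = -0.215, -212 mm / 1000 = -0.212.

>>> arm_command --plan '[[[0,0,0,0,0,0,0],[0,0,-0.03,0,0,0,0],[0,0,-0.08,0,0,0,0],[0,0,-0.13,0,0,0,0],[-0.01,-0.01,-0.147,0,0,0,0],[-0.04,-0.04,-0.147,0,0,0,0],[-0.075,-0.075,-0.147,0,0,0,0],[-0.11,-0.11,-0.147,0,0,0,0],[-0.145,-0.145,-0.147,0,0,0,0],[-0.18,-0.18,-0.147,0,0,0,0],[-0.205,-0.207,-0.147,0,0,0,0],[-0.212,-0.215,-0.147,0,0,0,0]]]'

```text
time_s: 13.4
ee_pos: [0.5946, 0.0884, 0.1799]
eef_rot: [-3.141, -0.0, 3.069]
force: [0.1, 0.8, 0.1]
grip_width: 0.0469
grip_force: 0.0
```

```bash
python3 to.py "(593,92,180)" "(593,92,72)"; python3 - <<'E'
from station import cams;import cv2
p,d=cams.camera("wrist");q,d=cams.camera("scene");cv2.imwrite("pics/w4.png",cv2.vconcat([cv2.resize(p[60:300],None,fx=.8,fy=.8),cv2.resize(q[100:340,150:550],(512,307))]))
E
```

```text
t 13.4 tcp [594.6  88.4 179.9] [-3.1412e+00 -3.0000e-04  3.0687e+00] turn z for yaw 3.0716: -0.003 w 0.0469
(593,92,180) [ 1.9  3.5 -0.1]
(593,92,72) [ -0.   0. 108.]
```

View pics/w4.png

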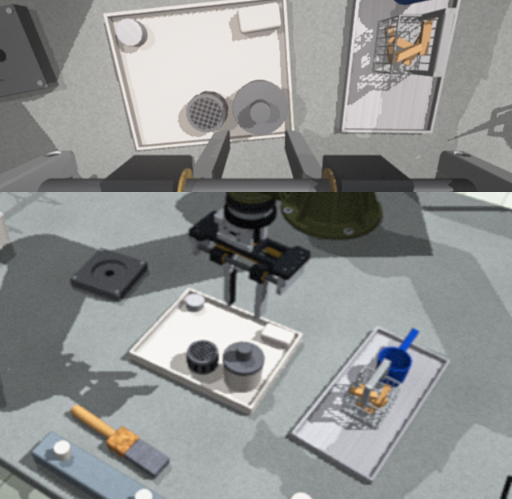

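Basket and scoop both stand on the tray, and the fingers are centred over the tub's knob at (262,112).

In the tool's units: 107 mm / 1000 = 0.107, 100 mm / 1000 = 0.1.

>>> arm_command --plan '[[[0,0,0.03,0,0,0,0],[0,0,0.06,0,0,0,0],[0,0,0.085,0,0,0,0],[0,0,0.1,0,0,0,0],[0,0,0.107,0,0,0,0],[0,0,0.107,0,0,0,0.3],[0,0,0.107,0,0,0,1],[0,0,0.107,0,0,0,1],[0,0,0.107,0,0,0,1],[0,0,0.107,0,0,0,1],[0,0,0.107,0,0,0,1],[0,0,0.107,0,0,0,1]]]'

```text
time_s: 14.7
ee_pos: [0.5938, 0.0916, 0.0747]
eef_rot: [3.141, 0.002, 3.072]
force: [-0.8, 3.5, 7.4]
grip_width: 0.0272
grip_force: 40.0
```

In the tool's units: -132 mm / 1000 = -0.132, -130 mm / 1000 = -0.13.

>>> arm_command --plan '[[[0,0,0,0,0,0,1],[0,0,-0.005,0,0,0,1],[0,0,-0.015,0,0,0,1],[0,0,-0.035,0,0,0,1],[0,0,-0.06,0,0,0,1],[0,0,-0.09,0,0,0,1],[0,0,-0.115,0,0,0,1],[0,0,-0.13,0,0,0,1],[0,0,-0.132,0,0,0,1]]]'

```text
time_s: 15.6
ee_pos: [0.5938, 0.0913, 0.208]
eef_rot: [3.141, 0.003, 3.072]
force: [0.3, 0.5, -3.5]
grip_width: 0.0273
grip_force: 40.0
```

In the tool's units: 212 mm / 1000 = 0.212, 209 mm / 1000 = 0.209.

>>> arm_command --plan '[[[0,0.01,0,0,0,0,1],[-0.001,0.03,0,0,0,0,1],[-0.002,0.058,0,0,0,0,1],[-0.003,0.088,0,0,0,0,1],[-0.004,0.118,0,0,0,0,1],[-0.005,0.148,0,0,0,0,1],[-0.006,0.175,0,0,0,0,1],[-0.007,0.197,0,0,0,0,1],[-0.008,0.209,0,0,0,0,1],[-0.008,0.212,0,0,0,0,1],[-0.008,0.212,0.02,0,0,0,1],[-0.008,0.212,0.045,0,0,0,1]]]'

```text
time_s: 16.8
ee_pos: [0.6163, 0.3017, 0.1606]
eef_rot: [3.141, 0.002, 3.071]
force: [1.2, 0.4, -3.7]
grip_width: 0.0271
grip_force: 40.0
```

>>> arm_command --plan '[[[0,0,0.03,0,0,0,1],[0,0,0.055,0,0,0,1],[0,0,0.073,0,0,0,1],[0,0,0.083,0,0,0,1],[0,0,0.089,0,0,0,1],[0,0,0.089,0,0,0,1],[0,0,0.089,0,0,0,0],[0,0,0.089,0,0,0,-1],[0,0,0.089,0,0,0,-1],[0,0,0.089,0,0,0,-1],[0,0,0.05,0,0,0,-1],[0,0,0,0,0,0,-1]]]'

```text
time_s: 18.0
ee_pos: [0.615, 0.3018, 0.1593]
eef_rot: [-3.139, -0.004, 3.072]
force: [-0.4, 0.3, 0.4]
grip_width: 0.0713
grip_force: 0.0
```

```bash
python3 to.py "(601,12,180)" "(601,12,22)" "(601,12,180)" "(494.5,-297.3,180)" "(494.5,-297.3,26)" ; python3 - <<'E'
from station import cams;import cv2
p,d=cams.camera("wrist");q,d=cams.camera("top");cv2.imwrite("pics/w5.png",cv2.vconcat([cv2.resize(p[60:300],None,fx=.8,fy=.8),cv2.resize(q[140:340,100:510],(512,250))]))
E
```

```text
t 18.0 tcp [615.  301.8 159.3] [-3.1394 -0.0041  3.0718] turn z for yaw 3.0716: 0.0 w 0.0713
(601,12,180) [  -6.2 -290.1  -20.1]
(601,12,22) [ -0.7   0.3 158. ]
(601,12,180) [   0.7   -0.3 -158. ]
(494.5,-297.3,180) [  84.7 -316.     1. ]
(494.5,-297.3,26) [ -0.6   0.3 154. ]
```

View pics/w5.png

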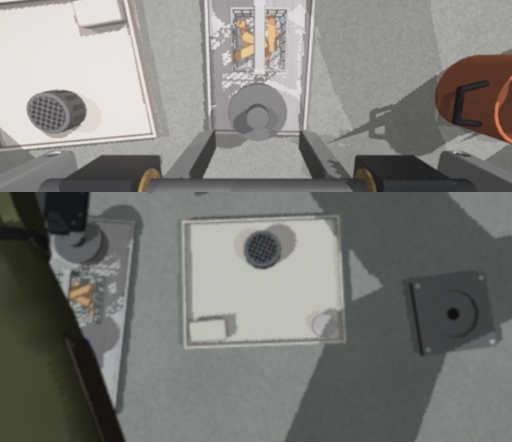

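Tub, basket and scoop are on the tray. The trap stands undisturbed and alone at the back of the shelf.

In the tool's units: -291 mm / 1000 = -0.291, -180 mm / 1000 = -0.18.

>>> arm_command --plan '[[[0,-0.02,-0.02,0,0,0,-1],[-0.001,-0.06,-0.02,0,0,0,-1],[-0.002,-0.1,-0.02,0,0,0,-1],[-0.003,-0.14,-0.02,0,0,0,-1],[-0.004,-0.18,-0.02,0,0,0,-1],[-0.005,-0.22,-0.02,0,0,0,-1],[-0.006,-0.255,-0.02,0,0,0,-1],[-0.006,-0.28,-0.02,0,0,0,-1],[-0.006,-0.291,-0.02,0,0,0,-1],[-0.006,-0.291,-0.02,0,0,0,-1]]]'

```text
time_s: 19.1
ee_pos: [0.6017, 0.0108, 0.1806]
eef_rot: [3.142, 0.0, 3.07]
force: [-0.5, 0.0, 0.6]
grip_width: 0.0941
grip_force: 0.0
```

```bash
python3 to.py "(601,12,180)" "(601,12,22)" "(601,12,180)" "(494.5,-297.3,180)" "(494.5,-297.3,26)" ; python3 - <<'E'
from h import *
from station import cams
i=cams.camera_info("wrist");p,d=cams.camera("wrist");W=pts(d,i)
m=(W[...,2]>.036)&(W[...,2]<.05)&(abs(W[...,0]-.6)<.06)&(abs(W[...,1]-.012)<.045)
print("trap",rect(W[m]),m.sum())
E
```

```text
t 19.1 tcp [601.7  10.8 180.6] [3.1416e+00 5.0000e-04 3.0703e+00] turn z for yaw 3.0716: -0.001 w 0.0941
(601,12,180) [0.8 1.2 0.6]
(601,12,22) [ 1.00e-01 -0.00e+00  1.58e+02]
(601,12,180) [-1.00e-01  0.00e+00 -1.58e+02]
(494.5,-297.3,180) [  84.2 -316.1   -0. ]
(494.5,-297.3,26) [ 1.00e-01 -0.00e+00  1.54e+02]
trap (array([600.3,  11.3]), array([58.8, 58.1]), 59.9) 1945
```

Trap position is confirmed. Descend and grip gently.

In the tool's units: 158 mm / 1000 = 0.158, 150 mm / 1000 = 0.15.

>>> arm_command --plan '[[[0.001,0,0.03,0,0,0,-1],[0.001,0,0.065,0,0,0,-1],[0.001,0,0.1,0,0,0,-1],[0.001,0,0.13,0,0,0,-1],[0.001,0,0.15,0,0,0,-1],[0.001,0,0.158,0,0,0,-1],[0.001,0,0.158,0,0,0,0],[0.001,0,0.158,0,0,0,1],[0.001,0,0.158,0,0,0,1],[0.001,0,0.158,0,0,0,1],[0.001,0,0.158,0,0,0,1],[0.001,0,0.158,0,0,0,1]]]' --squeeze 20

```text
time_s: 20.35
ee_pos: [0.601, 0.0116, 0.0232]
eef_rot: [3.142, 0.001, 3.072]
force: [-1.2, 0.7, 6.0]
grip_width: 0.0589
grip_force: 20.0
```

In the tool's units: -130 mm / 1000 = -0.13, -125 mm / 1000 = -0.125.

>>> arm_command --plan '[[[0,0,0,0,0,0,1],[0,0,0,0,0,0,1],[0,0,-0.008,0,0,0,1],[0,0,-0.025,0,0,0,1],[0,0,-0.05,0,0,0,1],[0,0,-0.08,0,0,0,1],[0,0,-0.11,0,0,0,1],[0,0,-0.125,0,0,0,1],[0,0,-0.13,0,0,0,1]]]'

```text
time_s: 21.25
ee_pos: [0.6011, 0.0116, 0.154]
eef_rot: [3.142, 0.002, 3.072]
force: [0.2, -0.4, -1.6]
grip_width: 0.0594
grip_force: 20.0
```

```bash
python3 to.py "(494.5,-297.3,152)" "(494.5,-297.3,26)"
```

```text
t 21.25 tcp [601.1  11.6 154. ] [3.1416e+00 2.2000e-03 3.0717e+00] turn z for yaw 3.0716: 0.0 w 0.0594
(494.5,-297.3,152) [  84.8 -315.5    1.8]
(494.5,-297.3,26) [  0.3  -0.  126. ]
```

>>> arm_command --plan '[[[0.004,-0.015,0,0,0,0,1],[0.012,-0.045,0,0,0,0,1],[0.021,-0.08,0,0,0,0,1],[0.031,-0.115,0,0,0,0,1],[0.04,-0.15,0,0,0,0,1],[0.05,-0.185,0,0,0,0,1],[0.059,-0.22,0,0,0,0,1],[0.068,-0.255,0,0,0,0,1],[0.077,-0.285,0,0,0,0,1],[0.083,-0.307,0,0,0,0,1],[0.085,-0.315,0,0,0,0,1],[0.085,-0.315,0,0,0,0,1]]]'

```text
time_s: 22.45
ee_pos: [0.4929, -0.2973, 0.1512]
eef_rot: [3.141, -0.002, 3.07]
force: [0.5, 0.6, -0.0]
grip_width: 0.0589
grip_force: 20.0
```

```bash
python3 to.py "(494.5,-297.3,152)" "(494.5,-297.3,27)"; python3 - <<'E'
from h import *
from station import cams
i=cams.camera_info("wrist");p,d=cams.camera("wrist");W=pts(d,i)
m=(W[...,2]>.012)&(W[...,2]<.03)&(abs(W[...,0]-.495)<.1)&(abs(W[...,1]+.297)<.1)
print("seat",rect(W[m]),m.sum());cv2.imwrite("pics/w6.png",p)
E
```

```text
t 22.45 tcp [ 492.9 -297.3  151.2] [ 3.1406e+00 -1.6000e-03  3.0702e+00] turn z for yaw 3.0716: -0.001 w 0.0589
(494.5,-297.3,152) [-1.6  0.1 -0.8]
(494.5,-297.3,27) [-2.00e-01 -1.00e-01  1.25e+02]
seat (array([ 487.5, -298.4]), array([107.4, 120.3]), 6.7) 5255
```

View pics/w6.png

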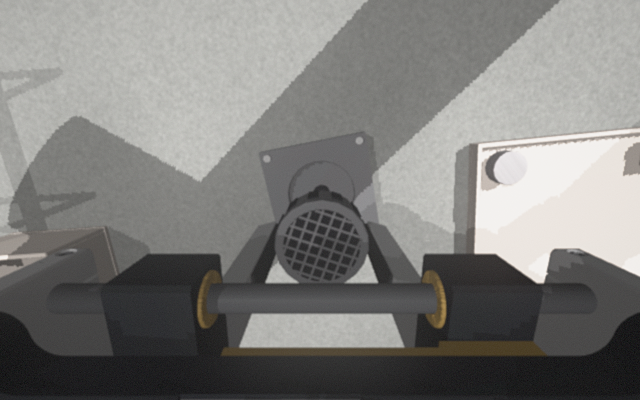

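The trap hangs level at (321,240), with the well visible behind it at (321,185).

In the tool's units: 125 mm / 1000 = 0.125, 121 mm / 1000 = 0.121.

>>> arm_command --plan '[[[0,0,0.03,0,0,0,1],[0,0,0.06,0,0,0,1],[0,0,0.085,0,0,0,1],[0,0,0.103,0,0,0,1],[0,0,0.115,0,0,0,1],[0,0,0.121,0,0,0,1],[0,0,0.125,0,0,0,1],[0,0,0.125,0,0,0,1],[0,0,0.125,0,0,0,0.1],[0,0,0.125,0,0,0,-1],[0,0,0.125,0,0,0,-1],[0,0,0.125,0,0,0,-1]]]'

```text
time_s: 23.7
ee_pos: [0.494, -0.2968, 0.0277]
eef_rot: [-3.141, 0.0, 3.072]
force: [0.2, 0.4, -0.6]
grip_width: 0.0796
grip_force: 0.0
```

In the tool's units: 200 mm / 1000 = 0.2, 160 mm / 1000 = 0.16.

>>> arm_command --plan '[[[0,0,0,0,0,0,-1],[0,0,0,0,0,0,-1],[0,0,-0.02,0,0,0,-1],[0,0,-0.06,0,0,0,-1],[0,0,-0.105,0,0,0,-1],[0,0,-0.15,0,0,0,-1],[0,0.04,-0.153,0,0,0,-1],[0,0.08,-0.153,0,0,0,-1],[0,0.12,-0.153,0,0,0,-1],[0,0.16,-0.153,0,0,0,-1],[0,0.2,-0.153,0,0,0,-1]]]'

```text
time_s: 24.8
ee_pos: [0.5077, -0.0956, 0.1806]
eef_rot: [-3.142, 0.0, 3.072]
force: [0.1, 0.3, -0.6]
grip_width: 0.0941
grip_force: 0.0
```

```bash
python3 to.py "(552,240,180)" "(396,321,180)" "(396,321,33)"; python3 - <<'E'
from h import *
from station import cams
i=cams.camera_info("top");p,d=cams.camera("top");W=pts(d,i);H=W[...,2]
z=(abs(W[...,0]-.495)<.06)&(abs(W[...,1]+.297)<.06)&(H>.036);print("trap",rect(W[z]),np.median(H[z]),np.percentile(H[z],[10,90]))
cv2.imwrite("pics/w7.png",cv2.resize(p[140:340,100:510],(800,390)))
E
```

```text
t 24.8 tcp [507.7 -95.6 180.6] [-3.1415e+00  3.0000e-04  3.0716e+00] turn z for yaw 3.0716: -0.0 w 0.0941
(552,240,180) [-20.7 337.9   0.6]
(396,321,180) [ 1.613e+02  6.990e+01 -1.000e-01]
(396,321,33) [1.00e-01 0.00e+00 1.47e+02]
trap (array([ 495. , -295.1]), array([58.4, 58.4]), 82.0) 0.04633489214418538 [0.04371971 0.04872999]
```

View pics/w7.png

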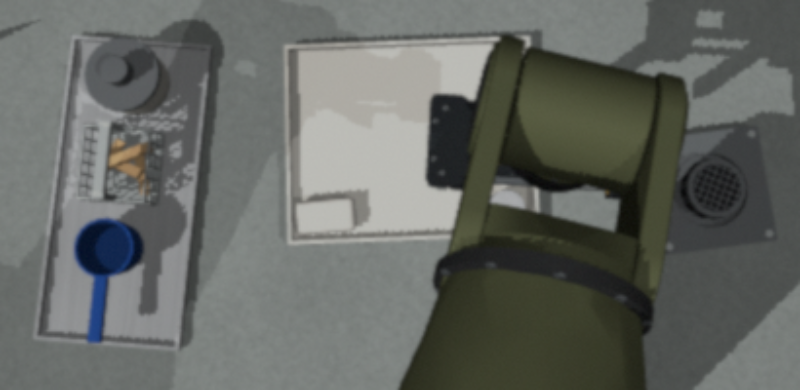

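The trap sits level in the well (top at 46 mm, centre about 2 mm off), with all three things standing on the tray. Next the tub goes back.

In the tool's units: 405 mm / 1000 = 0.405, 404 mm / 1000 = 0.404.

>>> arm_command --plan '[[[-0.005,0.025,0,0,0,0,-1],[-0.013,0.065,0,0,0,0,-1],[-0.021,0.107,0,0,0,0,-1],[-0.029,0.149,0,0,0,0,-1],[-0.037,0.191,0,0,0,0,-1],[-0.045,0.233,0,0,0,0,-0.5],[-0.054,0.275,0,0,0,0,0],[-0.062,0.317,0,0,0,0,0],[-0.07,0.357,0,0,0,0,0],[-0.076,0.388,0,0,0,0,0],[-0.079,0.404,0,0,0,0,0],[-0.079,0.405,0,0,0,0,0]]]' --squeeze 40

```text
time_s: 26.05
ee_pos: [0.6147, 0.303, 0.1796]
eef_rot: [-3.141, -0.001, 3.074]
force: [-0.2, -0.2, -0.8]
grip_width: 0.0474
grip_force: 0.0
```

```bash
python3 to.py "(615,302.5,180)" "(615,302.5,69)"; python3 - <<'E'
from h import *
from station import cams
i=cams.camera_info("wrist");p,d=cams.camera("wrist");W=pts(d,i);H=W[...,2]
m=(H>.08)&(H<.094)&(abs(W[...,0]-.615)<.03)&(abs(W[...,1]-.302)<.025);print("knob",rect(W[m]),m.sum())
E
```

```text
t 26.05 tcp [614.7 303.  179.6] [-3.1414e+00 -7.0000e-04  3.0738e+00] turn z for yaw 3.0716: 0.002 w 0.0474
(615,302.5,180) [-0.3 -0.5 -0.4]
(615,302.5,69) [-1.00e-01  0.00e+00  1.11e+02]
knob (array([614.7, 302.2]), array([26.5, 26.7]), 85.9) 575
```

In the tool's units: 110 mm / 1000 = 0.11, 103 mm / 1000 = 0.103.

>>> arm_command --plan '[[[0,0,0.03,0,0,0,0],[0,0,0.06,0,0,0,0],[0,0,0.088,0,0,0,0],[0,0,0.103,0,0,0,0],[0,0,0.11,0,0,0,0],[0,0,0.11,0,0,0,0.4],[0,0,0.11,0,0,0,1],[0,0,0.11,0,0,0,1],[0,0,0.11,0,0,0,1],[0,0,0.11,0,0,0,1],[0,0,0.11,0,0,0,1],[0,0,0.11,0,0,0,1]]]'

```text
time_s: 27.3
ee_pos: [0.6155, 0.3018, 0.0719]
eef_rot: [3.14, 0.002, 3.072]
force: [0.4, 0.7, 6.0]
grip_width: 0.0268
grip_force: 40.0
```

In the tool's units: -110 mm / 1000 = -0.11, -105 mm / 1000 = -0.105.

>>> arm_command --plan '[[[0,0,0,0,0,0,1],[0,0,-0.005,0,0,0,1],[0,0,-0.015,0,0,0,1],[0,0,-0.035,0,0,0,1],[0,0,-0.06,0,0,0,1],[0,0,-0.085,0,0,0,1],[0,0,-0.105,0,0,0,1],[0,0,-0.11,0,0,0,1],[0,0,-0.11,0,0,0,1]]]'

```text
time_s: 28.2
ee_pos: [0.615, 0.3013, 0.1809]
eef_rot: [3.141, 0.001, 3.072]
force: [0.2, 0.7, -3.1]
grip_width: 0.0268
grip_force: 40.0
```

```bash
python3 to.py "(593.5,91.7,180)" "(593.5,91.7,74)" "(593.5,91.7,180)" "(396.5,321,180)" "(396.5,321,33)"
```

```text
t 28.2 tcp [615.  301.3 180.9] [3.1412e+00 7.0000e-04 3.0718e+00] turn z for yaw 3.0716: 0.0 w 0.0268
(593.5,91.7,180) [   6.8 -210.6    0.9]
(593.5,91.7,74) [ 1.00e-01 -0.00e+00  1.06e+02]
(593.5,91.7,180) [-1.00e-01  0.00e+00 -1.06e+02]
(396.5,321,180) [ 2.125e+02  2.150e+02 -1.000e-01]
(396.5,321,33) [ 1.00e-01 -1.00e-01  1.47e+02]
```

In the tool's units: -210 mm / 1000 = -0.21, -207 mm / 1000 = -0.207.

>>> arm_command --plan '[[[0,-0.01,0,0,0,0,1],[0.001,-0.03,0,0,0,0,1],[0.002,-0.058,0,0,0,0,1],[0.003,-0.088,0,0,0,0,1],[0.004,-0.118,0,0,0,0,1],[0.005,-0.148,0,0,0,0,1],[0.006,-0.175,0,0,0,0,1],[0.007,-0.196,0,0,0,0,1],[0.007,-0.207,0,0,0,0,1],[0.007,-0.21,0,0,0,0,1],[0.007,-0.21,0.02,0,0,0,1],[0.007,-0.21,0.045,0,0,0,1]]]'

```text
time_s: 29.4
ee_pos: [0.5937, 0.093, 0.1354]
eef_rot: [3.141, 0.002, 3.072]
force: [-0.0, 0.2, -2.7]
grip_width: 0.0273
grip_force: 40.0
```

>>> arm_command --plan '[[[0,0,0.025,0,0,0,1],[0,0,0.042,0,0,0,1],[0,0,0.053,0,0,0,1],[0,0,0.058,0,0,0,1],[0,0,0.06,0,0,0,1],[0,0,0.06,0,0,0,1],[0,0,0.06,0,0,0,0.2],[0,0,0.06,0,0,0,0],[0,0,0.06,0,0,0,0],[0,0,0.06,0,0,0,0],[0,0,0.02,0,0,0,0],[0,0,-0.03,0,0,0,0]]]'

```text
time_s: 30.6
ee_pos: [0.5922, 0.0921, 0.1648]
eef_rot: [-3.141, -0.004, 3.072]
force: [1.6, -0.1, 1.1]
grip_width: 0.0472
grip_force: 0.0
```

```bash
python3 to.py "(396.5,321,165)" "(396.5,321,33)" "(396.5,321,180)" "(552.5,-63.3,180)" "(552.5,-63.3,37)" "(552.5,-63.3,180)" "(526,310.7,180)" "(526,310.7,69)" "(526,310.7,205)" "(520.4,13,205)" "(520.4,13,73)"
```

```text
t 30.6 tcp [592.2  92.1 164.8] [-3.1409 -0.0043  3.0717] turn z for yaw 3.0716: 0.0 w 0.0472
(396.5,321,165) [211.2 214.6   0.5]
(396.5,321,33) [-6.00e-01  1.00e-01  1.32e+02]
(396.5,321,180) [ 6.00e-01 -1.00e-01 -1.47e+02]
(552.5,-63.3,180) [-182.5 -372.5   -0.5]
(552.5,-63.3,37) [-6.00e-01  1.00e-01  1.43e+02]
(552.5,-63.3,180) [ 6.00e-01 -1.00e-01 -1.43e+02]
(526,310.7,180) [ 52.6 371.2  -0. ]
(526,310.7,69) [-5.00e-01  1.00e-01  1.11e+02]
(526,310.7,205) [ 6.00e-01 -1.00e-01 -1.36e+02]
(520.4,13,205) [-1.520e+01 -2.974e+02  2.000e-01]
(520.4,13,73) [-6.00e-01  1.00e-01  1.32e+02]
```

Now the scoop.

In the tool's units: 215 mm / 1000 = 0.215, 212 mm / 1000 = 0.212.

>>> arm_command --plan '[[[0.01,0.01,-0.015,0,0,0,0],[0.032,0.032,-0.015,0,0,0,0],[0.06,0.06,-0.015,0,0,0,0],[0.088,0.088,-0.015,0,0,0,0],[0.116,0.117,-0.015,0,0,0,0],[0.144,0.146,-0.015,0,0,0,0],[0.172,0.175,-0.015,0,0,0,0],[0.196,0.199,-0.015,0,0,0,0],[0.209,0.212,-0.015,0,0,0,0],[0.212,0.215,-0.015,0,0,0,0],[0.212,0.215,-0.015,0,0,0,0]]]'

```text
time_s: 31.7
ee_pos: [0.3966, 0.3216, 0.1803]
eef_rot: [-3.141, 0.0, 3.073]
force: [-0.8, 0.5, 0.8]
grip_width: 0.047
grip_force: 0.0
```

```bash
python3 to.py "(396.5,321,180)" "(396.5,321,33)"; python3 - <<'E'
from h import *
from station import cams
i=cams.camera_info("wrist");p,d=cams.camera("wrist");W=pts(d,i);H=W[...,2]
hsv=cv2.cvtColor(p,cv2.COLOR_BGR2HSV)
m=(hsv[...,0]>105)&(hsv[...,0]<130)&(hsv[...,1]>150)&(H>.046)&(H<.06)
a=m&(W[...,0]<.405);print("handle",rect(W[a]),"all",rect(W[m]))
i=cams.camera_info("top");p,d=cams.camera("top");W=pts(d,i);H=W[...,2];m=(H>.085)&(H<.1)&(abs(W[...,0]-.593)<.03)&(abs(W[...,1]-.092)<.03);print("tub knob",rect(W[m]),W[m].mean(0).round(4),m.sum())
E
```

```text
t 31.7 tcp [396.6 321.6 180.3] [-3.1415  0.      3.0727] turn z for yaw 3.0716: 0.001 w 0.047
(396.5,321,180) [ 0.1 -0.7  0.3]
(396.5,321,33) [  0.   0. 147.]
handle (array([400.4, 319.1]), array([11.8,  4.8]), 59.4) all (array([437.7, 319.6]), array([56.7, 65.6]), 54.2)
tub knob (array([594.1,  93.3]), array([25.6, 26.6]), 88.1) [0.594  0.0931 0.0914] 167
```

In the tool's units: 147 mm / 1000 = 0.147, 142 mm / 1000 = 0.142.

>>> arm_command --plan '[[[0,0,0.03,0,0,0,0],[0,0,0.065,0,0,0,0],[0,0,0.1,0,0,0,0],[0,0,0.127,0,0,0,0],[0,0,0.142,0,0,0,0],[0,0,0.147,0,0,0,0],[0,0,0.147,0,0,0,0.5],[0,0,0.147,0,0,0,1],[0,0,0.147,0,0,0,1],[0,0,0.147,0,0,0,1],[0,0,0.147,0,0,0,1],[0,0,0.147,0,0,0,1]]]'

```text
time_s: 33.0
ee_pos: [0.3969, 0.3218, 0.0339]
eef_rot: [3.141, 0.001, 3.072]
force: [-1.4, -0.1, 5.1]
grip_width: 0.0134
grip_force: 40.0
```

>>> arm_command --plan '[[[0,0,0,0,0,0,1],[0,0,0,0,0,0,1],[0,0,0,0,0,0,1],[0,0,-0.008,0,0,0,1],[0,0,-0.022,0,0,0,1],[0,0,-0.045,0,0,0,1],[0,0,-0.075,0,0,0,1],[0,0,-0.105,0,0,0,1],[0,0,-0.132,0,0,0,1],[0,0,-0.147,0,0,0,1],[0,0,-0.147,0,0,0,1]]]'

```text
time_s: 34.1
ee_pos: [0.3974, 0.322, 0.1833]
eef_rot: [3.139, 0.003, 3.072]
force: [-0.2, 0.7, -0.8]
grip_width: 0.0139
grip_force: 40.0
```

```bash
python3 to.py "(552.5,-63.3,180)" "(552.5,-63.3,37)"
```

```text
t 34.1 tcp [397.4 322.  183.3] [3.1388 0.0035 3.0718] turn z for yaw 3.0716: 0.0 w 0.0139
(552.5,-63.3,180) [-181.5 -373.6    2.9]
(552.5,-63.3,37) [  0.5  -0.4 143. ]
```

In the tool's units: -373 mm / 1000 = -0.373, -367 mm / 1000 = -0.367.

>>> arm_command --plan '[[[-0.008,-0.015,0,0,0,0,1],[-0.023,-0.047,0,0,0,0,1],[-0.042,-0.086,0,0,0,0,1],[-0.061,-0.125,0,0,0,0,1],[-0.08,-0.164,0,0,0,0,1],[-0.099,-0.203,0,0,0,0,1],[-0.118,-0.242,0,0,0,0,1],[-0.137,-0.281,0,0,0,0,1],[-0.155,-0.317,0,0,0,0,1],[-0.17,-0.347,0,0,0,0,1],[-0.179,-0.367,0,0,0,0,1],[-0.182,-0.373,0,0,0,0,1]]]'

```text
time_s: 35.3
ee_pos: [0.5523, -0.065, 0.1795]
eef_rot: [-3.142, -0.001, 3.07]
force: [-0.1, 0.5, 0.0]
grip_width: 0.0135
grip_force: 40.0
```

In the tool's units: 143 mm / 1000 = 0.143, 141 mm / 1000 = 0.141.

>>> arm_command --plan '[[[0,0,0.03,0,0,0,1],[0,0,0.065,0,0,0,1],[0,0,0.1,0,0,0,1],[0,0,0.124,0,0,0,1],[0,0,0.136,0,0,0,1],[0,0,0.141,0,0,0,1],[0,0,0.143,0,0,0,1],[0,0,0.143,0,0,0,1],[0,0,0.143,0,0,0,0],[0,0,0.143,0,0,0,0],[0,0,0.143,0,0,0,0],[0,0,0.143,0,0,0,0]]]'

```text
time_s: 36.5
ee_pos: [0.5525, -0.0632, 0.0377]
eef_rot: [-3.142, 0.0, 3.072]
force: [0.3, 0.1, 0.2]
grip_width: 0.0422
grip_force: 0.0
```

In the tool's units: 310 mm / 1000 = 0.31, 265 mm / 1000 = 0.265.

>>> arm_command --plan '[[[0,0,0,0,0,0,0],[0,0,-0.025,0,0,0,0],[0,0,-0.07,0,0,0,0],[0,0,-0.12,0,0,0,0],[0,0,-0.143,0,0,0,0],[0.005,0.04,-0.143,0,0,0,0],[0.012,0.085,-0.143,0,0,0,0],[0.018,0.13,-0.143,0,0,0,0],[0.025,0.175,-0.143,0,0,0,0],[0.032,0.22,-0.143,0,0,0,0],[0.038,0.265,-0.143,0,0,0,0],[0.044,0.31,-0.143,0,0,0,0]]]'

```text
time_s: 37.7
ee_pos: [0.5296, 0.251, 0.1806]
eef_rot: [3.142, 0.0, 3.072]
force: [1.4, -0.3, 0.8]
grip_width: 0.047
grip_force: 0.0
```

In the tool's units: 61 mm / 1000 = 0.061, 55 mm / 1000 = 0.055.

>>> arm_command --plan '[[[0.005,0.035,0,0,0,0,0],[0.008,0.055,0,0,0,0,0],[0.009,0.061,0,0,0,0,0],[0.009,0.061,0,0,0,0,0]]]'

```text
time_s: 38.1
ee_pos: [0.5252, 0.3107, 0.1802]
eef_rot: [-3.141, -0.0, 3.073]
force: [-0.2, -0.6, 0.3]
grip_width: 0.0472
grip_force: 0.0
```

```bash
python3 to.py "(526,310.7,180)" "(526,310.7,69)"; python3 - <<'E'
from h import *
from station import cams
i=cams.camera_info("wrist");p,d=cams.camera("wrist");W=pts(d,i);H=W[...,2]
m=(H>.074)&(H<.1)&(abs(W[...,0]-.526)<.06)&(abs(W[...,1]-.311)<.025);print("bar",rect(W[m]),m.sum())
p2,d=cams.camera("top");cv2.imwrite("pics/w8.png",cv2.resize(p2[140:340,100:510],(800,390)))
E
```

```text
t 38.1 tcp [525.2 310.7 180.2] [-3.1413e+00 -2.0000e-04  3.0727e+00] turn z for yaw 3.0716: 0.001 w 0.0472
(526,310.7,180) [-0.8  0.   0.2]
(526,310.7,69) [ -0.   0. 111.]
bar (array([525.5, 309.9]), array([12. , 75.9]), 85.8) 905
```

View pics/w8.png

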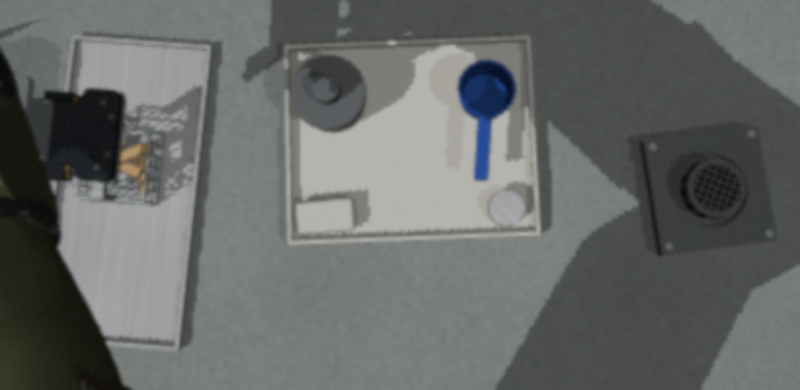

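Tub and scoop are back on the shelf and the trap is still seated. Now the basket.

In the tool's units: 111 mm / 1000 = 0.111, 105 mm / 1000 = 0.105.

>>> arm_command --plan '[[[0,0,0.03,0,0,0,0],[0,0,0.06,0,0,0,0],[0,0,0.088,0,0,0,0],[0,0,0.105,0,0,0,0],[0,0,0.111,0,0,0,0],[0,0,0.111,0,0,0,0.5],[0,0,0.111,0,0,0,1],[0,0,0.111,0,0,0,1],[0,0,0.111,0,0,0,1],[0,0,0.111,0,0,0,1],[0,0,0.111,0,0,0,1],[0,0,0.111,0,0,0,1]]]' --squeeze 30

```text
time_s: 39.4
ee_pos: [0.5255, 0.3105, 0.0699]
eef_rot: [3.142, 0.001, 3.072]
force: [-1.7, -3.0, 5.7]
grip_width: 0.0118
grip_force: 30.0
```

In the tool's units: -136 mm / 1000 = -0.136, -128 mm / 1000 = -0.128.

>>> arm_command --plan '[[[0,0,0,0,0,0,1],[0,0,0,0,0,0,1],[0,0,0,0,0,0,1],[0,0,-0.008,0,0,0,1],[0,0,-0.022,0,0,0,1],[0,0,-0.045,0,0,0,1],[0,0,-0.075,0,0,0,1],[0,0,-0.105,0,0,0,1],[0,0,-0.128,0,0,0,1],[0,0,-0.136,0,0,0,1],[0,0,-0.136,0,0,0,1]]]'

```text
time_s: 40.5
ee_pos: [0.5255, 0.3108, 0.2066]
eef_rot: [3.141, 0.002, 3.072]
force: [0.3, 0.7, -4.1]
grip_width: 0.0115
grip_force: 30.0
```

```bash
python3 to.py "(520.4,13,205)" "(520.4,13,73)"
```

```text
t 40.5 tcp [525.5 310.8 206.6] [3.1406e+00 1.6000e-03 3.0719e+00] turn z for yaw 3.0716: 0.0 w 0.0115
(520.4,13,205) [ -15.6 -297.4    1.3]
(520.4,13,73) [ 2.00e-01 -1.00e-01  1.32e+02]
```

In the tool's units: -297 mm / 1000 = -0.297, -291 mm / 1000 = -0.291.

>>> arm_command --plan '[[[-0.001,-0.015,0,0,0,0,1],[-0.002,-0.045,0,0,0,0,1],[-0.004,-0.08,0,0,0,0,1],[-0.006,-0.115,0,0,0,0,1],[-0.008,-0.15,0,0,0,0,1],[-0.01,-0.185,0,0,0,0,1],[-0.012,-0.22,0,0,0,0,1],[-0.013,-0.25,0,0,0,0,1],[-0.014,-0.275,0,0,0,0,1],[-0.015,-0.291,0,0,0,0,1],[-0.015,-0.297,0,0,0,0,1],[-0.015,-0.297,0.01,0,0,0,1]]]'

```text
time_s: 41.7
ee_pos: [0.5196, 0.0126, 0.1953]
eef_rot: [3.142, 0.001, 3.071]
force: [0.4, -0.1, -2.8]
grip_width: 0.0116
grip_force: 30.0
```

>>> arm_command --plan '[[[0,0,0.035,0,0,0,1],[0,0,0.07,0,0,0,1],[0,0,0.095,0,0,0,1],[0,0,0.11,0,0,0,1],[0,0,0.118,0,0,0,1],[0,0,0.122,0,0,0,1],[0,0,0.122,0,0,0,1],[0,0,0.122,0,0,0,0],[0,0,0.122,0,0,0,0],[0,0,0.122,0,0,0,0],[0,0,0.122,0,0,0,0],[0,0,0.122,0,0,0,0]]]'

```text
time_s: 42.9
ee_pos: [0.5196, 0.0133, 0.0735]
eef_rot: [3.142, 0.0, 3.072]
force: [0.4, -0.1, 0.3]
grip_width: 0.0459
grip_force: 0.0
```

In the tool's units: 300 mm / 1000 = 0.3, 265 mm / 1000 = 0.265.

>>> arm_command --plan '[[[0,0,-0.025,0,0,0,0],[0,0,-0.07,0,0,0,0],[0,0,-0.115,0,0,0,0],[0,0,-0.14,0,0,0,0],[0,0.04,-0.14,0,0,0,0],[0,0.085,-0.14,0,0,0,0],[0,0.13,-0.14,0,0,0,0],[0,0.175,-0.14,0,0,0,0],[0,0.22,-0.14,0,0,0,0],[0,0.265,-0.14,0,0,0,0],[0,0.3,-0.14,0,0,0,0],[0,0.3,-0.14,0,0,0,0]]]'

```text
time_s: 44.1
ee_pos: [0.5398, 0.3161, 0.2127]
eef_rot: [3.141, -0.001, 3.075]
force: [-0.4, -0.6, -0.9]
grip_width: 0.0469
grip_force: 0.0
```

```bash
python3 - <<'E'
from h import *
from station import cams
i=cams.camera_info("top");p,d=cams.camera("top");z=np.load("top0.npz")
for n,P,D in(("before",z["p"],z["d"]),("after",p,d)):
    W=pts(D,i);H=W[...,2];hs=cv2.cvtColor(P,cv2.COLOR_BGR2HSV);b=(hs[...,0]>105)&(hs[...,0]<130)&(hs[...,1]>150)&(abs(W[...,1])<.12);v,u=np.nonzero(b)
    S=lambda x,y,a,lo,hi:rect(W[(abs(W[...,0]-x)<a)&(abs(W[...,1]-y)<a)&(H>lo)&(H<hi)])
    print(n,"knob",S(.593,.092,.03,.08,.1),"bar",S(.52,.013,.045,.08,.1),"blue px",cv2.minAreaRect(np.c_[u,v].astype(np.float32)))
cv2.imwrite("pics/w9.png",cv2.resize(p[140:340,100:510],(800,390)))
E
```

```text
before knob (array([593.9,  92.8]), array([27.1, 26.4]), 26.1) bar (array([520.3,  12.9]), array([12. , 74.7]), 85.9) blue px ((349.0, 201.0), (58.0, 28.0), 90.0)
after knob (array([594.2,  92.7]), array([26.1, 25.9]), 1.5) bar (array([520.3,  14.1]), array([12.1, 75. ]), 86.0) blue px ((349.0, 201.5), (59.0, 26.0), 90.0)
```

View pics/w9.png

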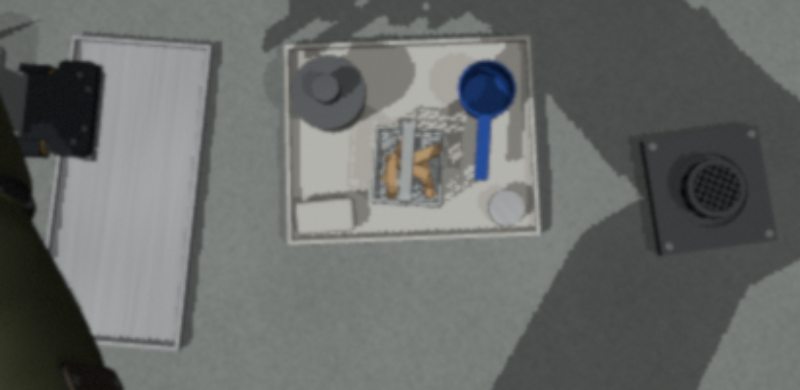

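The tub, basket and scoop are back within about 1 mm of where they stood. The trap is in its well, and the soap and tin are in place.

```bash
python3 -c "
from station import ctrl
print(ctrl.hand_in())"
```

```text
the job is handed in; nothing more can be done
None
```

I handed the job in at about 44 s: the lint trap sits level in the washer seat's well, the tub, basket and scoop are back upright within about 1–2 mm of their original spots, and the soap and tin were left alone.

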